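# Re-rack four sample tubes in reverse order

### The job

Move the four capped sample tubes from their coloured cups on the grey tray into the white rack in reverse order, counted from the black end of each: the tube nearest the tray's black end goes into the pocket farthest from the rack's black end, and so on, until the tube farthest from the tray's black end stands in the pocket next to the rack's black end. Keep the tubes upright, leave each standing on the floor of its own pocket, and do not disturb the amber bottle.

Things in the scene. Friction and masses are not known exactly. Their poses are not given: they have to be found in the camera images.
- tube_red: loose sample tube with a red screw cap: an upright white opaque cylinder 32 mm in diameter, flat-footed, 96 mm tall; the top 26 mm is the red cap, 33 mm in diameter. About 70 g. It starts upright in the red cup, standing on the cup's floor. Its origin is the centre of its underside, z up. It is round: its yaw means nothing.
- tube_yellow: loose sample tube with a yellow screw cap: an upright white opaque cylinder 32 mm in diameter, flat-footed, 96 mm tall; the top 26 mm is the yellow cap, 33 mm in diameter. About 70 g. It starts upright in the yellow cup, standing on the cup's floor. Its origin is the centre of its underside, z up. It is round: its yaw means nothing.
- tube_green: loose sample tube with a green screw cap: an upright white opaque cylinder 32 mm in diameter, flat-footed, 96 mm tall; the top 26 mm is the green cap, 33 mm in diameter. About 70 g. It starts upright in the green cup, standing on the cup's floor. Its origin is the centre of its underside, z up. It is round: its yaw means nothing.
- tube_blue: loose sample tube with a blue screw cap: an upright white opaque cylinder 32 mm in diameter, flat-footed, 96 mm tall; the top 26 mm is the blue cap, 33 mm in diameter. About 70 g. It starts upright in the blue cup, standing on the cup's floor. Its origin is the centre of its underside, z up. It is round: its yaw means nothing.
- cup_red: red square cup, fixed, open at the top: outside 48 x 48 mm, 28 mm high, walls and floor 4 mm. One of four, in any order, in a straight row on a grey tray (6 mm thick), 51 mm from centre to centre along the cups' y axis; +y points to the tray's black end block (34 mm high). The tray lies left or right, turned any way. Origin: centre of its underside, z up.
- cup_yellow: yellow square cup, fixed, open at the top: outside 48 x 48 mm, 28 mm high, walls and floor 4 mm. One of four, in any order, in a straight row on a grey tray (6 mm thick), 51 mm from centre to centre along the cups' y axis; +y points to the tray's black end block (34 mm high). The tray lies left or right, turned any way. Origin: centre of its underside, z up.
- cup_green: green square cup, fixed, open at the top: outside 48 x 48 mm, 28 mm high, walls and floor 4 mm. One of four, in any order, in a straight row on a grey tray (6 mm thick), 51 mm from centre to centre along the cups' y axis; +y points to the tray's black end block (34 mm high). The tray lies left or right, turned any way. Origin: centre of its underside, z up.
- cup_blue: blue square cup, fixed, open at the top: outside 48 x 48 mm, 28 mm high, walls and floor 4 mm. One of four, in any order, in a straight row on a grey tray (6 mm thick), 51 mm from centre to centre along the cups' y axis; +y points to the tray's black end block (34 mm high). The tray lies left or right, turned any way. Origin: centre of its underside, z up.
- rack: white rack, fixed: open box 56 mm (x) by 209 mm (y), 30 mm high, walls and floor 5 mm, with four pockets, 46 x 46 mm, 25 mm deep, centres at x = 0, y = +76.5, +25.5, -25.5, -76.5 mm. A black end block (20 mm thick, 30 mm high) adjoins its +y end. Empty at first; on the other side from the tray, turned any way. Origin: centre of the box's underside, z up.
- bottle: closed amber glass bottle with a white cap, loose, 62 mm in diameter and 120 mm tall, standing upright on the table beyond the two racks; a bystander. Its origin is the centre of its underside, z up.

How it is judged:
At the end, for the whole second after the job is handed in: Each tube stands upright (within 0.12 rad), at rest, on its pocket's floor (within 12 mm of the pocket's centre in x and y, 6 mm in height); the order from the rack's black end is the reverse of the like-coloured cups' order from the tray's black end (((y of each of cup_yellow, cup_green, cup_blue in the frame of cup_red below 0 m and y of tube_red in the frame of rack between -0.0885 and -0.0645 m) or (y of cup_yellow in the frame of cup_red above 0 m and y of each of cup_green, cup_blue in the frame of cup_red below 0 m and y of tube_red in the frame of rack between -0.0375 and -0.0135 m) or (y of each of cup_yellow, cup_blue in the frame of cup_red below 0 m and y of cup_green in the frame of cup_red above 0 m and y of tube_red in the frame of rack between -0.0375 and -0.0135 m) or (y of each of cup_yellow, cup_green in the frame of cup_red below 0 m and y of cup_blue in the frame of cup_red above 0 m and y of tube_red in the frame of rack between -0.0375 and -0.0135 m) or (y of each of cup_yellow, cup_green in the frame of cup_red above 0 m and y of cup_blue in the frame of cup_red below 0 m and y of tube_red in the frame of rack between 0.0135 and 0.0375 m) or (y of each of cup_yellow, cup_blue in the frame of cup_red above 0 m and y of cup_green in the frame of cup_red below 0 m and y of tube_red in the frame of rack between 0.0135 and 0.0375 m) or (y of cup_yellow in the frame of cup_red below 0 m and y of each of cup_green, cup_blue in the frame of cup_red above 0 m and y of tube_red in the frame of rack between 0.0135 and 0.0375 m) or (y of each of cup_yellow, cup_green, cup_blue in the frame of cup_red above 0 m and y of tube_red in the frame of rack between 0.0645 and 0.0885 m)) and x of tube_red in the frame of rack between -0.012 and 0.012 m and z of tube_red in the frame of rack between 0.001 and 0.011 m and angle between each of tube_red, tube_yellow, tube_green, tube_blue's own z axis and vertical below 0.12 rad and linear speed of each of tube_red, tube_yellow, tube_green, tube_blue below 0.02 m/s and angular speed of each of tube_red, tube_yellow, tube_green, tube_blue below 0.2 rad/s and ((y of each of cup_red, cup_green, cup_blue in the frame of cup_yellow below 0 m and y of tube_yellow in the frame of rack between -0.0885 and -0.0645 m) or (y of cup_red in the frame of cup_yellow above 0 m and y of each of cup_green, cup_blue in the frame of cup_yellow below 0 m and y of tube_yellow in the frame of rack between -0.0375 and -0.0135 m) or (y of each of cup_red, cup_blue in the frame of cup_yellow below 0 m and y of cup_green in the frame of cup_yellow above 0 m and y of tube_yellow in the frame of rack between -0.0375 and -0.0135 m) or (y of each of cup_red, cup_green in the frame of cup_yellow below 0 m and y of cup_blue in the frame of cup_yellow above 0 m and y of tube_yellow in the frame of rack between -0.0375 and -0.0135 m) or (y of each of cup_red, cup_green in the frame of cup_yellow above 0 m and y of cup_blue in the frame of cup_yellow below 0 m and y of tube_yellow in the frame of rack between 0.0135 and 0.0375 m) or (y of each of cup_red, cup_blue in the frame of cup_yellow above 0 m and y of cup_green in the frame of cup_yellow below 0 m and y of tube_yellow in the frame of rack between 0.0135 and 0.0375 m) or (y of cup_red in the frame of cup_yellow below 0 m and y of each of cup_green, cup_blue in the frame of cup_yellow above 0 m and y of tube_yellow in the frame of rack between 0.0135 and 0.0375 m) or (y of each of cup_red, cup_green, cup_blue in the frame of cup_yellow above 0 m and y of tube_yellow in the frame of rack between 0.0645 and 0.0885 m)) and x of tube_yellow in the frame of rack between -0.012 and 0.012 m and z of tube_yellow in the frame of rack between 0.001 and 0.011 m and ((y of each of cup_red, cup_yellow, cup_blue in the frame of cup_green below 0 m and y of tube_green in the frame of rack between -0.0885 and -0.0645 m) or (y of cup_red in the frame of cup_green above 0 m and y of each of cup_yellow, cup_blue in the frame of cup_green below 0 m and y of tube_green in the frame of rack between -0.0375 and -0.0135 m) or (y of each of cup_red, cup_blue in the frame of cup_green below 0 m and y of cup_yellow in the frame of cup_green above 0 m and y of tube_green in the frame of rack between -0.0375 and -0.0135 m) or (y of each of cup_red, cup_yellow in the frame of cup_green below 0 m and y of cup_blue in the frame of cup_green above 0 m and y of tube_green in the frame of rack between -0.0375 and -0.0135 m) or (y of each of cup_red, cup_yellow in the frame of cup_green above 0 m and y of cup_blue in the frame of cup_green below 0 m and y of tube_green in the frame of rack between 0.0135 and 0.0375 m) or (y of each of cup_red, cup_blue in the frame of cup_green above 0 m and y of cup_yellow in the frame of cup_green below 0 m and y of tube_green in the frame of rack between 0.0135 and 0.0375 m) or (y of cup_red in the frame of cup_green below 0 m and y of each of cup_yellow, cup_blue in the frame of cup_green above 0 m and y of tube_green in the frame of rack between 0.0135 and 0.0375 m) or (y of each of cup_red, cup_yellow, cup_blue in the frame of cup_green above 0 m and y of tube_green in the frame of rack between 0.0645 and 0.0885 m)) and x of tube_green in the frame of rack between -0.012 and 0.012 m and z of tube_green in the frame of rack between 0.001 and 0.011 m and ((y of each of cup_red, cup_yellow, cup_green in the frame of cup_blue below 0 m and y of tube_blue in the frame of rack between -0.0885 and -0.0645 m) or (y of cup_red in the frame of cup_blue above 0 m and y of each of cup_yellow, cup_green in the frame of cup_blue below 0 m and y of tube_blue in the frame of rack between -0.0375 and -0.0135 m) or (y of each of cup_red, cup_green in the frame of cup_blue below 0 m and y of cup_yellow in the frame of cup_blue above 0 m and y of tube_blue in the frame of rack between -0.0375 and -0.0135 m) or (y of each of cup_red, cup_yellow in the frame of cup_blue below 0 m and y of cup_green in the frame of cup_blue above 0 m and y of tube_blue in the frame of rack between -0.0375 and -0.0135 m) or (y of each of cup_red, cup_yellow in the frame of cup_blue above 0 m and y of cup_green in the frame of cup_blue below 0 m and y of tube_blue in the frame of rack between 0.0135 and 0.0375 m) or (y of each of cup_red, cup_green in the frame of cup_blue above 0 m and y of cup_yellow in the frame of cup_blue below 0 m and y of tube_blue in the frame of rack between 0.0135 and 0.0375 m) or (y of cup_red in the frame of cup_blue below 0 m and y of each of cup_yellow, cup_green in the frame of cup_blue above 0 m and y of tube_blue in the frame of rack between 0.0135 and 0.0375 m) or (y of each of cup_red, cup_yellow, cup_green in the frame of cup_blue above 0 m and y of tube_blue in the frame of rack between 0.0645 and 0.0885 m)) and x of tube_blue in the frame of rack between -0.012 and 0.012 m and z of tube_blue in the frame of rack between 0.001 and 0.011 m); the robot touches nothing.
It fails at once if a tube is tipped over (leans more than 0.7 rad) (angle between any of tube_red, tube_yellow, tube_green, tube_blue's own z axis and vertical above 0.7 rad).
It fails at once if the amber bottle is pushed more than 30 mm or tipped (distance of bottle from where it was at the start of the episode above 0.03 m or angle between bottle's own z axis and vertical above 0.3 rad).
It also fails if it takes over 102 s, if anything falls off the work surface, if the arm or the gripper's body presses on something with over 40 N, if the wrist force passes 120 N, or if a joint passes its speed limit or range.

### The arm

A 7-joint arm with a two-finger parallel gripper is mounted at the origin on the work surface. World frame = base frame: x ahead of the robot, y to its left, z up, the work surface at z = 0. Lengths are in m, angles in rad, forces in N, time in s.
With the tool pointing down it reaches from about 0.425 to 1.025 m from the base axis. Payload 9.4 kg.
Tool frame: the origin (TCP) lies midway between the tips of the shut fingers; the grasp point (between the pads) lies behind it (env.hold_point_z is the y of the grasp point in the tool frame, in m); y points along the fingers, z is the direction in which the jaws open and shut, and the axes are right-handed (so a half turn about y gives the same grasp; the last joint's range is limited). The gripper opens to 85 mm and grips with 20 to 120 N. Pads are 22 mm wide; open, the fingers measure 114 mm over their backs; the gripper's body (76 mm by 85 mm) begins 54 mm behind the grasp point. The pads swing forward as they close: fully open they stand 13 mm farther back than shut.
Start: joints at [-1.414, 0.599, -0.003, 1.599, 0.002, 0.943, -0.08], TCP at [0.168, 0.705, 0.231] pointing down, gripper open.
Joint ranges: [-2.57, 2.57], [-0.35, 1.97], [-1.29, 1.29], [0.11, 2.56], [-1.05, 4.19], [0.11, 1.86], [-2.63, 2.63]. Speed limits (rad/s): [2.22, 2.22, 3.01, 3.01, 3.14, 3.14, 3.14].

### API

Orientations are given as a 3x3 rotation matrix whose columns are the frame's x, y, z axes.
In Python, from cell import env, hand, kinematics, monitor, cams, order gives the robot as it stands. Calls block until the motion is done:
- env.movep(position, orientation): joint-space move of the TCP to a pose.
- env.move_straight(position, ori=None, v=0.15): straight line of the TCP; ori=None keeps the orientation; v is the mean speed in m/s.
- env.movej(angles): joint-space move.
- hand.gripper_to(opening, effort=None): opening from 0.0 (shut) to 1.0 (fully open); effort is the grip in N (None keeps the last); returns when the fingers have stopped.
- env.hold(seconds).
- kinematics.solve_ik(position, orientation): joint angles nearest the present ones, or None.
- monitor.read_state(): the state.
- cams.get_image(name): name is "scene" or "top"; returns a dict with "pixels" (400x640x3 uint8, red, green, blue), "z_map" (400x640 float32, m along the optical axis (not along the pixel's ray), 0 where there is no reading), "mtx" (3x3 intrinsics, pixels), "k1" (the pictures are not rectified: a ray, as slopes to the right and down, at radius r is drawn at 1 + k1 r^2 times it, then the intrinsics apply), "R" (3x3) and "t" (3): a world point X has camera coordinates R X + t. Camera axes: x right, y down, z forward; pixel columns grow to the right and rows downward; lengths in m; the calibration is good to about 2 mm. A picture is of the moment at which its call begins.
A pose or a line that the arm cannot do raises env.PlanningError and nothing moves.
- order.hand_in(): hands the job in, once; it reports no verdict.
The state is a dict: "clock": time; "q": joint angles; "qd": joint speeds; "joint_efforts": joint torques, N m; "tcp_pos": TCP position; "eef_rot": TCP orientation; "contact_force": force on the tool from outside, world axes, zero at the start; "torque": the same for the moment, N m; "finger_gap": opening from 0.0 (shut) to 1.0 (fully open).
Only numpy, scipy, OpenCV 4.12 (cv2) and the standard library are available. Lean on these libraries where they do the work, as an engineer would, in place of code of your own. Each camera call takes 0.05 s, during which the arm holds its last target.

## Working session

There is one attempt and no reset: what is moved stays moved. The work goes in short steps, each a Python script; the robot and the scene stay as the last script left them, time stands still between calls to the robot, and variables do not carry over. Pictures are saved under pics/ and viewed, and the job is handed in when it is done.

```bash
ls; mkdir -p pics; python3 - <<'E'
from cell import env, hand, kinematics, monitor, cams, order
import cv2, numpy as np
for n in ("scene","top"):
    d=cams.get_image(n)
    cv2.imwrite(f"pics/{n}0.png",d["pixels"][:,:,::-1])
    np.savez(f"{n}0.npz",**d)
    print(n,d["mtx"],d["k1"],d["R"],d["t"],-d["R"].T@d["t"])
s=monitor.read_state();print(s["clock"],s["tcp_pos"],s["eef_rot"],env.hold_point_z)
E
```

```text
pics
scene [[367.15876912   0.         321.13340955]
 [  0.         367.15876912 199.09626106]
 [  0.           0.           1.        ]] -0.009711405506373847 [[ 0.89542633  0.44481206 -0.01881251]
 [ 0.3003088  -0.63465029 -0.71206294]
 [-0.32867355  0.63195034 -0.70186356]] [-0.54820832 -0.17139535  1.06055999] [ 0.89092972 -0.53514768  0.61201096]
top [[395.30282796   0.         316.4072497 ]
 [  0.         395.30282796 200.09429856]
 [  0.           0.           1.        ]] -0.054625172095230164 [[ 0.00731747 -0.99964589 -0.02558401]
 [-0.99343756 -0.00434691 -0.11429309]
 [ 0.1141414   0.02625245 -0.99311759]] [-0.00828857  0.59462251  0.85502138] [ 0.49318765 -0.02814726  0.91688596]
0.1 [0.16786359 0.70487428 0.23048891] [[ 9.72813399e-01 -2.17652185e-04  2.31590248e-01]
 [-2.31590325e-01 -1.38330677e-03  9.72812422e-01]
 [ 1.08625610e-04 -9.99999020e-01 -1.39610550e-03]] -0.0187
```

View pics/scene0.png

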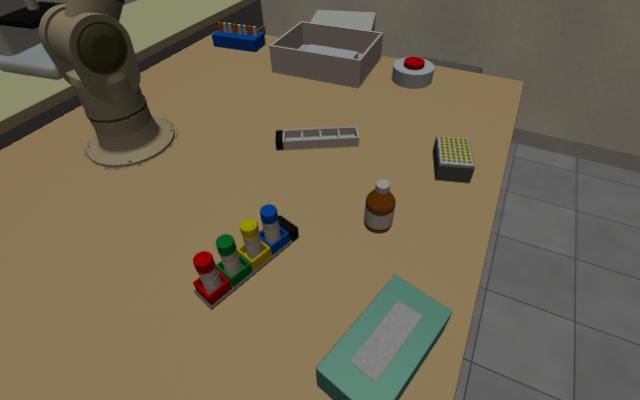

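View pics/top0.png

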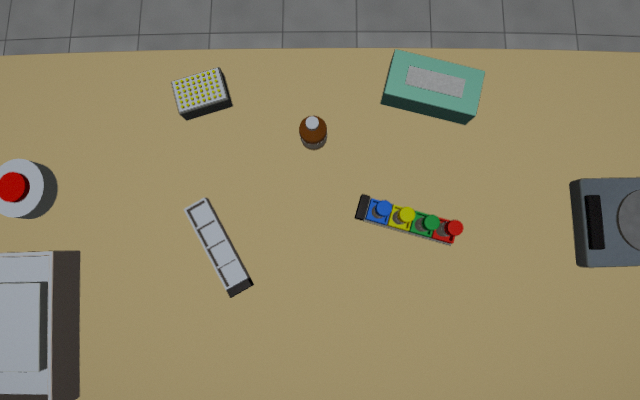

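The top view shows, from the tray's black end at (362,207), blue, yellow, green and red, with cap tops at about (384,208), (407,215), (431,223) and (455,228). The rack's black end is at (240,287), so red goes next to it and blue goes to the far pocket, near (201,215). The bottle is at (313,125). Next I'll measure positions.

```bash
cat > vis.py <<'E'
import numpy as np, cv2
def load(n): return dict(np.load(n))
def rays(d,uv):
    uv=np.asarray(uv,float).reshape(-1,1,2)
    p=cv2.undistortPoints(uv,d["mtx"],np.array([float(d["k1"]),0,0,0])).reshape(-1,2)
    v=np.c_[p,np.ones(len(p))]@d["R"]
    return -d["R"].T@d["t"], v          # v scaled to unit camera depth
def plane(d,uv,z):
    c,v=rays(d,uv); return c+v*((z-c[2])/v[:,2])[:,None]
def cloud(d):
    h,w=d["z_map"].shape
    u,v=np.meshgrid(np.arange(w),np.arange(h))
    c,r=rays(d,np.stack([u.ravel(),v.ravel()],1))
    return (c+r*d["z_map"].reshape(-1,1)).reshape(h,w,3)
def tri(d1,p1,d2,p2):
    c1,v1=rays(d1,p1);c2,v2=rays(d2,p2);v1=v1[0];v2=v2[0]
    s=np.linalg.lstsq(np.c_[v1,-v2],c2-c1,rcond=None)[0]
    a=c1+s[0]*v1;b=c2+s[1]*v2
    return (a+b)/2,np.linalg.norm(a-b)
def hue(d,lo,hi,smin=120,vmin=60):
    h=cv2.cvtColor(d["pixels"],cv2.COLOR_RGB2HSV)
    m=(h[...,1]>=smin)&(h[...,2]>=vmin)
    hh=h[...,0]
    return m&((hh>=lo)&(hh<=hi) if lo<=hi else (hh>=lo)|(hh<=hi))
HUES=dict(red=(172,6),yellow=(24,34),green=(50,80),blue=(105,125))
E
python3 - <<'E'
from vis import *
S,T=load("scene0.npz"),load("top0.npz")
for nm,d in (("scene",S),("top",T)):
    P=cloud(d)
    for c,(a,b) in HUES.items():
        m=hue(d,a,b)&(P[...,0]<1)&(P[...,0]>.2)&(abs(P[...,1])<.4)
        z=P[...,2][m]; 
        top=m&(P[...,2]>np.percentile(z,98)-.004)&(P[...,2]>.08)
        q=P[top]; 
        # rim circle from extent in plan
        (cx,cy),r=cv2.minEnclosingCircle(q[:,:2].astype(np.float32))
        vv,uu=np.where(top)
        print(nm,c,m.sum(),len(q),"mean",q.mean(0).round(4),"circ",round(cx,4),round(cy,4),round(r,4),"px",uu.mean().round(1),vv.mean().round(1))
t=P=cloud(T)
print("table z",np.median(P[300:390,300:500,2]), "bottle", P[123,312], np.median(cloud(S)[330:390,60:160,2]))
big=cv2.resize(T["pixels"][180:310,170:270,::-1],None,fx=6,fy=4.6*1.3,interpolation=cv2.INTER_CUBIC)
big=cv2.resize(T["pixels"][190:305,170:270,::-1],None,fx=5,fy=5,interpolation=cv2.INTER_CUBIC);cv2.imwrite("pics/rack_top.png",big)
big=cv2.resize(S["pixels"][110:165,265:370,::-1],None,fx=7,fy=7,interpolation=cv2.INTER_CUBIC);cv2.imwrite("pics/rack_scene.png",big)
E
```

```text
scene red 855 230 mean [ 0.5347 -0.2953  0.1045] circ 0.534 -0.2942 0.0167 px 202.2 259.1
scene yellow 766 179 mean [ 0.5618 -0.1965  0.1044] circ 0.5614 -0.1957 0.0164 px 248.4 224.9
scene green 333 189 mean [ 0.5448 -0.2469  0.1045] circ 0.5448 -0.2461 0.0159 px 224.3 241.0
scene blue 371 164 mean [ 0.5748 -0.1499  0.1042] circ 0.5739 -0.149 0.0166 px 267.9 210.7
top red 381 159 mean [ 0.5315 -0.2871  0.1158] circ 0.5138 -0.1668 0.1403 px 452.0 226.9
top yellow 770 174 mean [ 0.5562 -0.1876  0.1284] circ 0.5289 -0.1177 0.0965 px 402.9 212.0
top green 383 164 mean [ 0.542  -0.2423  0.1051] circ 0.5424 -0.232 0.027 px 431.2 222.2
top blue 440 163 mean [ 0.5712 -0.1453  0.1051] circ 0.5707 -0.1456 0.0162 px 383.7 207.8
table z -0.001088541609928162 bottle [0.74693934 0.00336089 0.11787549] -0.0008371650440476275
```

View pics/rack_top.png

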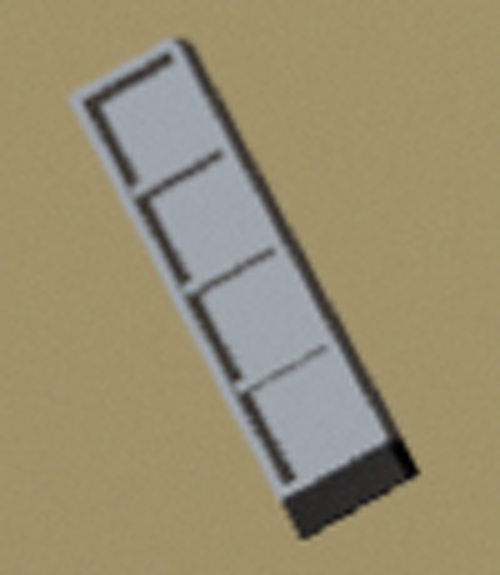

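View pics/rack_scene.png

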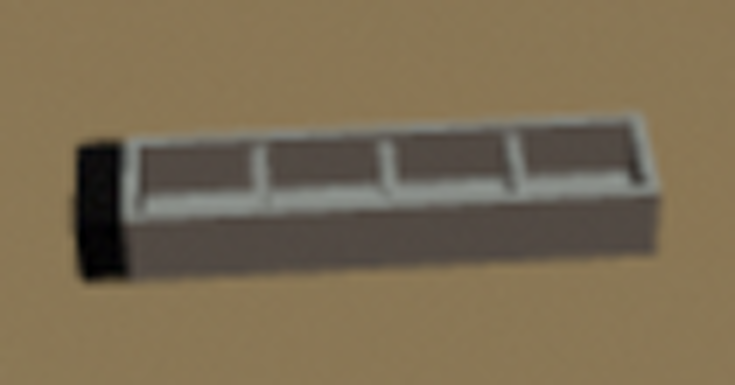

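```bash
python3 - <<'E'
from vis import *
S,T=load("scene0.npz"),load("top0.npz")
cap={}
for c,(a,b) in HUES.items():
    px=[]
    for d in (S,T):
        P=cloud(d)
        m=hue(d,a,b)&(P[...,0]<1)&(P[...,0]>.2)&(abs(P[...,1])<.4)&(P[...,2]>.1)&(P[...,2]<.112)
        n,l,st,ce=cv2.connectedComponentsWithStats(m.astype(np.uint8)); k=1+np.argmax(st[1:,4]); m=l==k
        v,u=np.where(m); px.append([u.mean(),v.mean()])
    X,g=tri(S,px[0],T,px[1]); cap[c]=X
    print(c,np.round(px,1).tolist(),X.round(4),"gap",g.round(4),plane(S,px[0],.106)[0].round(4),plane(T,px[1],.106)[0].round(4))
# rack: white mask region, min-area rect of points at top height
for nm,d,(u0,u1,v0,v1) in (("scene",S,(265,370,110,165)),("top",T,(170,270,190,305))):
    P=cloud(d); h=cv2.cvtColor(d["pixels"],cv2.COLOR_RGB2HSV)
    roi=np.zeros(P.shape[:2],bool);roi[v0:v1,u0:u1]=1
    up=roi&(P[...,2]>.02)&(P[...,2]<.04)
    n,l,st,ce=cv2.connectedComponentsWithStats(up.astype(np.uint8))
    z=P[...,2][roi&(P[...,2]>.022)]; print(nm,"top z median",np.median(z).round(4),"floor",np.histogram(P[...,2][roi],bins=np.arange(-.004,.04,.004)))
    for name,mm in (("white",up&(h[...,1]<60)&(h[...,2]>90)),("black",up&(h[...,2]<70))):
        q=P[mm]
        r=cv2.minAreaRect((q[:,:2]*1000).astype(np.float32)); print(nm,name,mm.sum(),r)
E
```

```text
red [[202.2, 259.5], [454.7, 227.3]] [ 0.5317 -0.2929  0.0987] gap 0.001 [ 0.5364 -0.2966  0.106 ] [ 0.5317 -0.2901  0.106 ]
yellow [[248.2, 225.0], [406.7, 214.4]] [ 0.5584 -0.1935  0.0994] gap 0.0002 [ 0.5627 -0.1979  0.106 ] [ 0.5578 -0.1923  0.106 ]
green [[224.3, 241.1], [431.3, 222.1]] [ 0.5421 -0.2442  0.0999] gap 0.0008 [ 0.546  -0.2479  0.106 ] [ 0.5421 -0.2423  0.106 ]
blue [[267.9, 211.0], [383.6, 208.0]] [ 0.5715 -0.1461  0.0982] gap 0.0003 [ 0.5765 -0.1519  0.106 ] [ 0.5707 -0.145   0.106 ]
scene top z median 0.0267 floor (array([3716,  290,  186,  181,  175,  183,  223,  333,  113,    0]), array([-0.004,  0.   ,  0.004,  0.008,  0.012,  0.016,  0.02 ,  0.024,
        0.028,  0.032,  0.036]))
scene white 286 ((500.4912109375, 221.56504821777344), (207.7940673828125, 61.28804397583008), 30.258949279785156)
scene black 86 ((402.4672546386719, 162.19126892089844), (17.092632293701172, 54.94670867919922), 30.746612548828125)
top top z median 0.0285 floor (array([6074, 3032,  726,  104,   92,   94,  110,  371,  547,   12]), array([-0.004,  0.   ,  0.004,  0.008,  0.012,  0.016,  0.02 ,  0.024,
        0.028,  0.032,  0.036]))
top white 713 ((496.5544128417969, 224.36477661132812), (209.08493041992188, 57.411842346191406), 29.76059341430664)
top black 241 ((487.3969421386719, 217.3426513671875), (223.1440887451172, 55.46458435058594), 29.555072784423828)
```

The two views agree on layout but differ by about (4, -5) mm throughout, which is within the calibration error. I'll use their mean and check it with a held tube. The rack centre is about (0.4985, 0.223), with its black end towards (-0.866, -0.5).

```bash
cat > act.py <<'E'
from cell import env, hand, kinematics, monitor, cams, order
import numpy as np, cv2
CAP=dict(red=(.534,-.2934),yellow=(.5602,-.195),green=(.544,-.2451),blue=(.5736,-.1485))
a=np.radians(30.0); RY=-np.array([np.cos(a),np.sin(a)]); RC=np.array([.4985,.2230])
SLOT=dict(blue=-.0765,yellow=-.0255,green=.0255,red=.0765)
POC={c:RC+RY*s for c,s in SLOT.items()}
ty=np.array([.0396,.1449]);ty/=np.linalg.norm(ty)
def ori(ang):
    z=np.array([np.cos(ang),np.sin(ang),0]);y=np.array([0,0,-1.]);return np.c_[np.cross(y,z),y,z]
OP=ori(np.arctan2(-ty[0],ty[1]))
OR=ori(a-np.pi/2)
ZG=.0473; ZH=.19
def st(tag):
    s=monitor.read_state();print(tag,"t",round(s["clock"],2),"tcp",np.round(s["tcp_pos"],4),"F",np.round(s["contact_force"],1),"gap",round(float(s["finger_gap"]),3));return s
def pick(c):
    x,y=CAP[c]
    env.movep([x,y,ZH],OP); hand.gripper_to(1.0)
    env.move_straight([x,y,ZG],v=.12); st("down")
    hand.gripper_to(0.0,40); st("grip")
    env.move_straight([x,y,ZH],v=.12); st("lift")
def snap(n):
    for k in("scene","top"):
        d=cams.get_image(k);np.savez(f"{k}{n}.npz",**d);cv2.imwrite(f"pics/{k}{n}.png",d["pixels"][:,:,::-1])
E
python3 - <<'E'
from act import *
print(OP.round(3),OR.round(3),POC)
for c in CAP:
    for z in(ZG,ZH):
        for p,o in((CAP[c],OP),(POC[c],OR)):
            q=kinematics.solve_ik([*p,z],o);print(c,z,None if q is None else np.round(q,2))
E
```

```text
[[-0.264  0.     0.965]
 [-0.965  0.    -0.264]
 [-0.    -1.     0.   ]] [[-0.866  0.     0.5  ]
 [-0.5    0.    -0.866]
 [-0.    -1.     0.   ]] {'blue': array([0.56475094, 0.26125   ]), 'yellow': array([0.52058365, 0.23575   ]), 'green': array([0.47641635, 0.21025   ]), 'red': array([0.43224906, 0.18475   ])}
red 0.0473 [ 0.39  0.71  0.02  2.   -0.03  0.43  0.18]
red 0.0473 [-0.68  0.64  0.23  2.33 -0.64  0.23 -0.92]
red 0.19 [-0.07  0.62  0.75  1.94 -0.57  0.81  0.73]
red 0.19 [-0.97  0.41  0.61  2.24 -0.42  0.6  -1.09]
yellow 0.0473 [ 0.14  0.7   0.14  2.04 -0.23  0.41  0.2 ]
yellow 0.0473 [-0.78  0.72  0.39  2.1  -0.64  0.43 -0.94]
yellow 0.19 [-0.23  0.59  0.72  1.98 -0.55  0.78  0.55]
yellow 0.19 [-0.93  0.53  0.6   2.02 -0.45  0.72 -1.09]
green 0.0473 [ 0.26  0.7   0.1   2.03 -0.15  0.41  0.21]
green 0.0473 [-0.74  0.68  0.32  2.22 -0.65  0.33 -0.91]
green 0.19 [-0.16  0.6   0.75  1.97 -0.57  0.79  0.66]
green 0.19 [-0.95  0.47  0.6   2.13 -0.44  0.66 -1.09]
blue 0.0473 [ 0.05  0.7   0.16  2.05 -0.26  0.41  0.15]
blue 0.0473 [-0.8   0.77  0.43  1.99 -0.62  0.52 -0.97]
blue 0.19 [-0.26  0.56  0.64  1.98 -0.48  0.76  0.39]
blue 0.19 [-0.92  0.59  0.61  1.91 -0.46  0.79 -1.1 ]
```

```bash
python3 - <<'E'
from act import *
x,y=CAP["blue"]
env.movep([x,y,ZH],OP); st("above"); snap(1)
E
python3 - <<'E'
import cv2
a=cv2.imread("pics/top1.png")[140:290,300:500];b=cv2.imread("pics/scene1.png")[130:310,160:360]
cv2.imwrite("pics/pre1.png",cv2.vconcat([cv2.resize(a,(600,280)),cv2.resize(b,(600,310))]) )
E
```

```text
above t 3.4 tcp [ 0.5739 -0.1477  0.1899] F [-0.1  0.3 -0.1] gap 1.002
```

View pics/pre1.png

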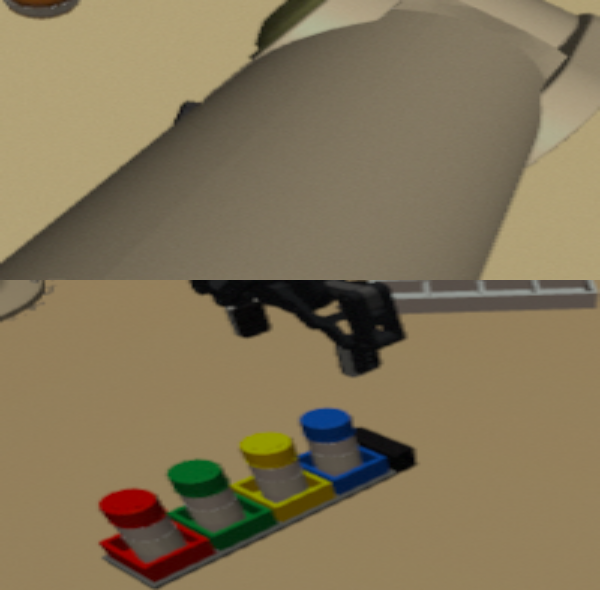

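The jaws, at about (250,320) and (360,360) in the crop, open across the row and straddle the blue cap's axis at (325,430). The arm hides the top view. Picking blue.

```bash
python3 - <<'E'
from act import *
pick("blue"); snap(2)
from vis import *
S=load("scene2.npz");P=cloud(S)
a,b=HUES["blue"];m=hue(S,a,b)&(P[...,2]>.18)&(P[...,2]<.4)&(P[...,0]>.3)&(P[...,0]<.8);q=P[m];print(len(q),q.mean(0) if len(q) else 0)
E
python3 - <<'E'
import cv2
b=cv2.imread("pics/scene2.png")[100:310,160:400]
cv2.imwrite("pics/post2.png",cv2.resize(b,(640,560)) )
E
```

```text
down t 5.31 tcp [ 0.574  -0.1486  0.0479] F [-0.1 -0.   0.3] gap 0.999
grip t 5.85 tcp [ 0.5733 -0.1484  0.0475] F [-2.3  1.6  5.9] gap 0.37
lift t 7.19 tcp [ 0.5732 -0.1483  0.1893] F [ 0.2 -0.4 -1.7] gap 0.373
120 [ 0.57354502 -0.16101497  0.23822644]
```

View pics/post2.png

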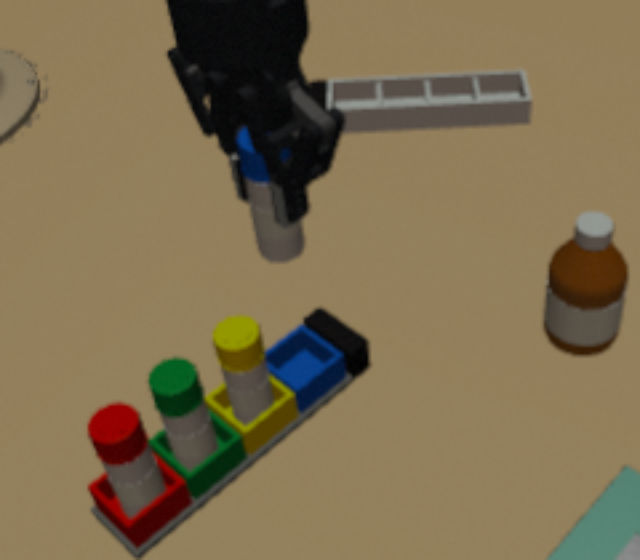

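Blue is held upright; its foot is at (280,250) in the crop and the gap of 0.37 is about 32 mm. I'll move it over its pocket and check alignment low down.

```bash
python3 - <<'E'
from act import *
x,y=POC["blue"]
env.movep([x,y,ZH],OR); st("over"); env.move_straight([x,y,.083],v=.12); st("low"); snap(3)
E
python3 - <<'E'
import cv2
a=cv2.imread("pics/top3.png")[180:310,160:280];b=cv2.imread("pics/scene3.png")[80:180,250:390]
cv2.imwrite("pics/low3.png",cv2.vconcat([cv2.resize(a,(420,260)),cv2.resize(b,(420,300))]) )
b=cv2.resize(b,(770,550),interpolation=cv2.INTER_CUBIC);cv2.imwrite("pics/low3s.png",b)
E
```

```text
over t 8.81 tcp [0.5652 0.2599 0.1902] F [-0.8 -0.9 -0.6] gap 0.37
low t 9.85 tcp [0.5652 0.2612 0.0836] F [-0.3 -0.4 -0.8] gap 0.366
```

View pics/low3s.png

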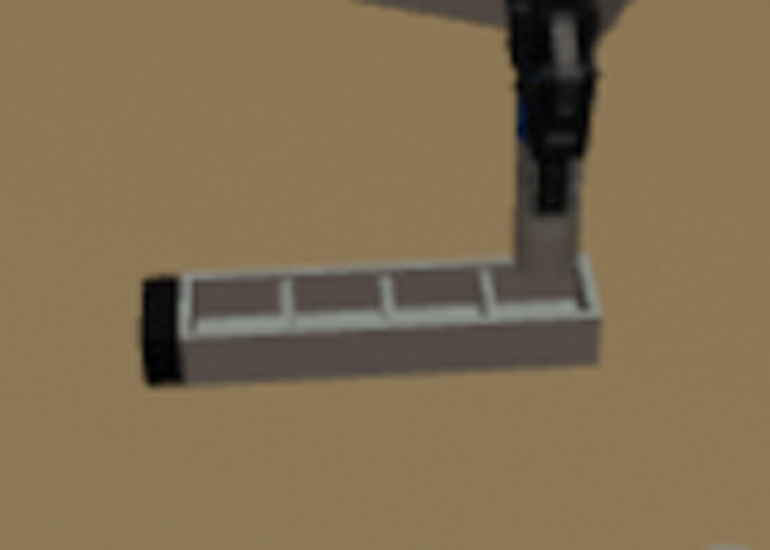

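View pics/low3.png

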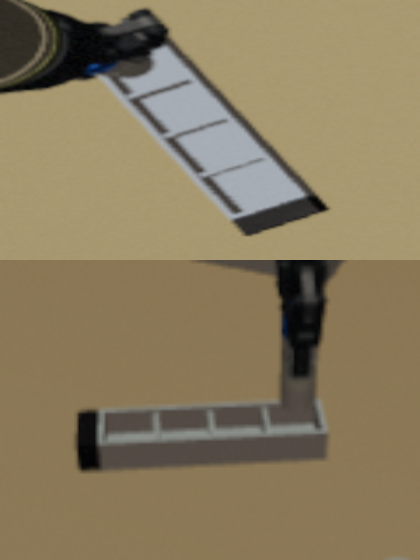

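```bash
python3 - <<'E'
from vis import *
from scipy.optimize import least_squares
S=load("scene3.npz");P=cloud(S);h=cv2.cvtColor(S["pixels"],cv2.COLOR_RGB2HSV)
box=(abs(P[...,0]-.565)<.035)&(abs(P[...,1]-.261)<.035)
m=box&(P[...,2]>.036)&(P[...,2]<.06)
v,u=np.where(m);print(m.sum(),u.min(),u.max(),v.min(),v.max())
for z in range(34,100,6): 
    k=box&(P[...,2]*1000>=z)&(P[...,2]*1000<z+6); print(z,k.sum(),end=" | ")
q=P[m]
f=least_squares(lambda c:np.hypot(q[:,0]-c[0],q[:,1]-c[1])-.016,[.565,.261],loss="soft_l1",f_scale=.001);print("\ntube ctr scene depth",f.x,np.abs(f.fun).mean())
# rack in initial scene view: outer rim top corners by ray onto z=.03
S0=load("scene0.npz");P0=cloud(S0);h0=cv2.cvtColor(S0["pixels"],cv2.COLOR_RGB2HSV)
# crop corners (7x, origin 265,110): white box top face
c=np.array([[135,139],[638,116],[660,192],[125,218]])/7.+[265,110]-.43
X=plane(S0,c,.03);print("scene corners",X[:,:2].round(4).tolist(),"ctr",X[:,:2].mean(0))
T0=load("top0.npz")
c=np.array([[70,97],[180,38],[392,443],[283,500]])/5.+[170,190]-.4
X=plane(T0,c,.03);print("top corners",X[:,:2].round(4).tolist(),"ctr",X[:,:2].mean(0))
E
```

```text
58 344 355 123 130
34 0 | 40 8 | 46 16 | 52 25 | 58 23 | 64 19 | 70 23 | 76 13 | 82 17 | 88 19 | 94 24 | 
tube ctr scene depth [0.56905011 0.26101633] 0.0010205351186476867
scene corners [[0.3997, 0.1937], [0.5761, 0.2932], [0.6041, 0.2481], [0.4237, 0.1455]] ctr [0.50094219 0.22013372]
top corners [[0.5733, 0.299], [0.6007, 0.2489], [0.4194, 0.1464], [0.3936, 0.1948]] ctr [0.49673762 0.22227121]
```

The scene view shows the held tube 4 mm beyond its commanded x. Correcting for that, both views put the rack centre at about (0.497, 0.222), a shift of about 1.5 mm. I'll apply that and place.

```bash
sed -i 's/RC=np.array(.*/RC=np.array([.4972,.2220])/' act.py; cat >> act.py <<'E'
def place(c):
    x,y=POC[c]
    env.move_straight([x,y,.083],v=.12)
    env.move_straight([x,y,ZG-.0035],v=.05); s=st("set")
    if abs(s["contact_force"][2])<3:
        env.move_straight([x,y,ZG-.005],v=.03); st("set2")
    hand.gripper_to(0.75); st("open")
    env.move_straight([x,y,ZH],v=.15); st("up")
E
python3 - <<'E'
from act import *
place("blue"); snap(4)
from vis import *
for n in("scene4","top4"):
    S=load(n+".npz");P=cloud(S);x,y=POC["blue"]
    m=hue(S,*HUES["blue"])&(abs(P[...,0]-x)<.04)&(abs(P[...,1]-y)<.04)&(P[...,2]>.09);print(m.sum(),P[m].mean(0),P[m][:,2].max(),POC["blue"])
E
python3 - <<'E'
import cv2
a=cv2.imread("pics/top4.png")[150:310,140:380];b=cv2.imread("pics/scene4.png")[80:180,250:390]
cv2.imwrite("pics/p4.png",cv2.vconcat([cv2.resize(a,(420,280)),cv2.resize(b,(420,300))]) )
E
```

```text
set t 11.13 tcp [0.5637 0.2602 0.044 ] F [-0.8  0.8 -0.4] gap 0.366
set2 t 11.38 tcp [0.5637 0.2603 0.0426] F [0.1 0.4 1.3] gap 0.369
open t 11.8 tcp [0.5634 0.2603 0.0423] F [-0.4  0.5 -0.8] gap 0.749
up t 12.93 tcp [0.5629 0.2603 0.1892] F [-0.6 -0.1  0.3] gap 0.753
81 [0.56881555 0.25511524 0.09755158] 0.10082443395847529 [0.56345094 0.26025   ]
179 [0.56430231 0.2603264  0.1004832 ] 0.20169194854861272 [0.56345094 0.26025   ]
```

View pics/p4.png

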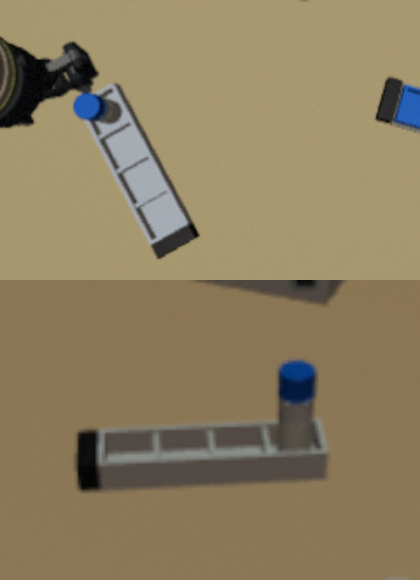

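Blue stands upright in the far pocket. The top view puts its cap at (0.564, 0.260), z about 0.10, matching the rack. The top camera looks the truer of the two, so I'll nudge the pick coordinates slightly and do yellow.

```bash
sed -i 's/^CAP=.*/CAP=dict(red=(.532,-.2924),yellow=(.5585,-.194),green=(.5425,-.2441),blue=(.5736,-.1485))/' act.py
python3 - <<'E'
from act import *
c="yellow"
pick(c); s=st("held")
if .3<s["finger_gap"]<.45:
    x,y=POC[c]; env.movep([x,y,ZH],OR); snap(5); place(c); snap(6)
E
python3 - <<'E'
import cv2
a=cv2.imread("pics/top6.png")[150:310,140:500];b=cv2.imread("pics/scene6.png")[80:320,180:420]
cv2.imwrite("pics/p6.png",cv2.vconcat([cv2.resize(a,(500,222)),cv2.resize(b,(500,370))]) )
E
```

```text
down t 16.39 tcp [ 0.5589 -0.1942  0.0479] F [-0.3 -0.7  0.6] gap 1.003
grip t 16.93 tcp [ 0.5587 -0.194   0.0476] F [-0.8  0.2  4.2] gap 0.367
lift t 18.27 tcp [ 0.5581 -0.1938  0.1893] F [ 0.5  0.5 -1.5] gap 0.369
held t 18.27 tcp [ 0.5581 -0.1938  0.1893] F [ 0.5  0.5 -1.5] gap 0.369
set t 21.93 tcp [0.5194 0.2347 0.0439] F [ 0.2 -0.7 -0.8] gap 0.366
set2 t 22.18 tcp [0.5196 0.2348 0.0426] F [0.5 0.  1.9] gap 0.367
open t 22.6 tcp [0.5192 0.2348 0.0423] F [-0.3  0.2 -0.7] gap 0.75
up t 23.73 tcp [0.5188 0.2347 0.1892] F [-0.3 -0.5 -0.2] gap 0.75
```

View pics/p6.png

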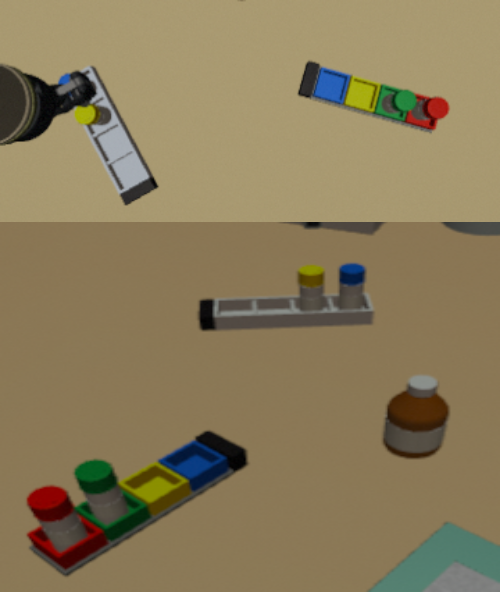

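Yellow (310,285) stands next to blue (350,285), and green and red are still in their cups. Continuing with those two.

```bash

python3 - <<'E'
from act import *
for c in ("green","red"):
    pick(c); s=st("held")
    if not .3<s["finger_gap"]<.45: break
    x,y=POC[c]; env.movep([x,y,ZH],OR); place(c); snap("_"+c)
x,y=CAP["yellow"]
env.movep([x,y,.25],OP); snap(9); st("end")
E
python3 - <<'E'
import cv2
from vis import *
from act import POC,RC,RY
RX=np.array([RY[1],-RY[0]])
for n in("scene9","top9"):
    S=load(n+".npz");P=cloud(S)
    for c in HUES:
        x,y=POC[c]
        m=hue(S,*HUES[c])&(abs(P[...,0]-x)<.03)&(abs(P[...,1]-y)<.03)&(P[...,2]>.093)&(P[...,2]<.11)
        X=P[m].mean(0) if m.any() else np.zeros(3); print(n,c,m.sum(),X.round(4),"rack xy",np.round([(X[:2]-RC)@RX,(X[:2]-RC)@RY],4))
    P0=cloud(load(n[:-1]+"0.npz"))
    bm=lambda d,P:(hue(d,3,20,150,30)&(abs(P[...,0]-.74)<.08)&(abs(P[...,1])<.08)&(P[...,2]>.02))
    print("bottle",P[bm(S,P)].mean(0),P0[bm(load(n[:-1]+"0.npz"),P0)].mean(0))
a=cv2.imread("pics/top9.png")[100:310,140:500];b=cv2.imread("pics/scene9.png")[80:320,180:420]
cv2.imwrite("pics/p9.png",cv2.vconcat([cv2.resize(a,(400,233)),cv2.resize(b,(400,360))]) )
E
```

```text
down t 27.27 tcp [ 0.5428 -0.2443  0.0479] F [-0.6  0.2  0. ] gap 0.998
grip t 27.82 tcp [ 0.5427 -0.2441  0.0476] F [-0.4  0.8  3.6] gap 0.374
lift t 29.16 tcp [ 0.5422 -0.2439  0.1893] F [-0.9 -0.3 -1.9] gap 0.366
held t 29.16 tcp [ 0.5422 -0.2439  0.1893] F [-0.9 -0.3 -1.9] gap 0.366
set t 32.81 tcp [0.4752 0.2092 0.0439] F [ 0.8  0.1 -0.5] gap 0.369
set2 t 33.06 tcp [0.4754 0.2094 0.0426] F [-0.6 -0.3  3.4] gap 0.368
open t 33.48 tcp [0.4751 0.2093 0.0423] F [-0.  -0.3  0.1] gap 0.751
up t 34.61 tcp [0.4747 0.2092 0.1893] F [-0.1  0.3 -0.4] gap 0.751
down t 38.23 tcp [ 0.5323 -0.2926  0.048 ] F [-0.6 -0.1 -0.2] gap 0.999
grip t 38.77 tcp [ 0.532  -0.2924  0.0476] F [-1.2  0.7  5.7] gap 0.368
lift t 40.12 tcp [ 0.5317 -0.2921  0.1893] F [ 0.5 -0.6 -1.7] gap 0.364
held t 40.12 tcp [ 0.5317 -0.2921  0.1893] F [ 0.5 -0.6 -1.7] gap 0.364
set t 43.87 tcp [0.431  0.1837 0.0439] F [ 0.9 -0.1 -0.6] gap 0.369
set2 t 44.12 tcp [0.4311 0.1839 0.0425] F [-0.5  0.3  2.7] gap 0.368
open t 44.53 tcp [0.4309 0.1838 0.0423] F [-0.   0.2 -0.9] gap 0.75
up t 45.67 tcp [0.4305 0.1837 0.1894] F [-0.   0.1  0.2] gap 0.75
end t 47.36 tcp [ 0.5587 -0.1924  0.2496] F [ 0.1 -0.5 -0.4] gap 0.748
scene9 red 80 [0.4349 0.1786 0.098 ] rack xy [-0.0064  0.0757]
scene9 yellow 65 [0.523  0.2309 0.0987] rack xy [-0.0052 -0.0268]
scene9 green 62 [0.4781 0.2055 0.0989] rack xy [-0.0047  0.0248]
scene9 blue 78 [0.5688 0.2564 0.0978] rack xy [-0.006  -0.0792]
bottle [ 0.7549939  -0.0155073   0.08038531] [ 0.7549189  -0.01540884  0.08032115]
top9 red 191 [0.4314 0.1835 0.1001] rack xy [-0.0005  0.0762]
top9 yellow 180 [0.5202 0.2342 0.0999] rack xy [-0.001 -0.026]
top9 green 178 [0.4752 0.2081 0.1   ] rack xy [-0.001  0.026]
top9 blue 174 [0.5645 0.2607 0.0999] rack xy [-0.0001 -0.0777]
bottle [0.73764378 0.00290135 0.08426128] [0.73759601 0.00281846 0.08421919]
```

View pics/p9.png

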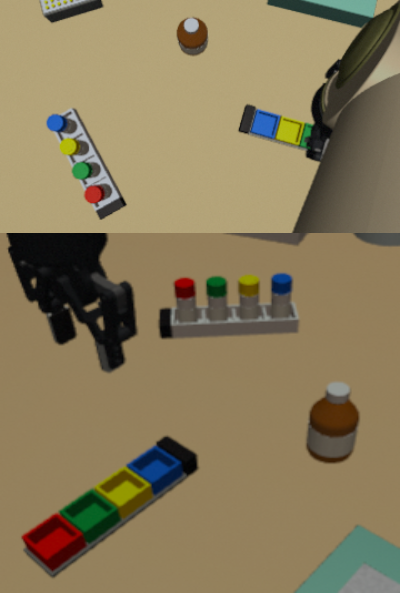

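From the rack's black end (165,322) the order is red, green, yellow, blue, all upright. The cups are empty, the bottle hasn't moved, and the gripper is clear. Handing in.

```bash
python3 -c "
from cell import order
print(order.hand_in())"
```

```text
the job is handed in; nothing more can be done
None
```

I moved all four tubes into the rack in reverse order and handed the job in at about 47 s; hand-in gave no verdict. From the tray's black end the cups run blue, yellow, green, red. From the rack's black end the tubes now stand red, green, yellow, blue.

**Tube positions:** In the last top view, the cap centres were within about 1.5 mm of the pocket centres. The cap tops were at z of about 0.100 m, against 0.101 m expected for tubes standing on the pocket floor. All four tubes look upright in both views.

**Bottle and forces:** The bottle's measured position changed by about 0.1 mm. The highest contact force in the readings I took was about 6 N. The gripper finished clear of everything.

**Checks that disagreed:**
- **Scene view offset:** it read about 4–5 mm away from the top view throughout. A held tube showed much the same offset, so I trusted the top view more. In the last check it put the caps 5–6 mm off-centre, still inside the 12 mm tolerance.
- **Cap height before picking:** crossing rays from the two views gave about 0.099 m. The depth readings gave about 0.105 m, close to the 0.106 m from the given dimensions, so I used the latter.

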